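# Push a staple cartridge through the sprung flap of the return box

### The arm

A 6-joint arm with a two-finger parallel gripper is mounted at the origin on the work surface. World frame = base frame: x ahead of the robot, y to its left, z up, the work surface at z = 0. Lengths are in m, angles in degrees, forces in N, time in s.
With the tool pointing down it reaches from about 0.3 to 0.75 m from the base axis. Payload 8.5 kg.
Tool frame: the origin (TCP) lies between the finger pads; the fingertips stand env.finger_overhang ahead of it and the grasp point (between the pads) lies 2 mm behind it (env.finger_overhang is the distance from the TCP to the fingertips, in m); z points along the fingers, y is the line along which they close (so a half turn about z gives the same grasp; the last joint's range is limited). The gripper opens to 85 mm and grips with 20 to 120 N. Pads are 22 mm wide; open, the fingers measure 114 mm over their backs; the gripper's body (76 mm by 85 mm) begins 54 mm behind the grasp point. The pads swing forward as they close: fully open they stand 13 mm farther back than shut.
Start: joints at [54.872, 21.807, 74.336, -0, 83.858, -12.336], TCP at [0.213, 0.507, 0.248] pointing down, gripper open.
Joint ranges: [-178.18, 178.18], [-50.72, 133.34], [12.68, 142.11], [-81.47, 261.47], [9.98, 163.14], [-165.26, 165.26]. Speed limits (degrees/s): [136.94, 136.94, 180, 180, 180, 180].

### API

Orientations are given as a 3x3 rotation matrix whose columns are the frame's x, y, z axes.
In Python, from rig import env gives the robot as it stands. The module is installed in compiled form; this text tells all that it offers.
- The arm moves only by the tool jog_arm, never from a script. Its arguments are lists of equal length, an entry for each row: "hand": the finger opening in m, from 0 to 0.0854; "travel": the shift along the world's x, y, z in m, a list of three; "yaw": the turn about the world's z in rad. A call has exactly 5 rows; each row shifts and turns the commanded pose from where the row before left it; what a row does not reach is not made up. A row lasts 1/8 s, in which the tool goes at most 62.5 mm and 10.7 degrees, less where a joint would pass 70% of its speed; a pose out of reach is approached as far as the arm can. A call is refused whole if a number of a shift passes 0.0625 or a number of a turn 0.188, either way. A call with a gripper value outside its range is refused whole. The fingers move at their own pace and stop on an object; "grip_force" is the grip in N (left out, the last holds). Time passes only in rows, so rows that do not move let the fingers close, or fill a call up. It gives the time, the measured TCP pose, the force, the opening and the grip force at its end, in the units of the state.
- env.observe(): the state, without advancing time (a new reading comes with each control period).
- env.get_image(name): name is "scene" or "top"; returns the picture (384x512x3 uint8, red, green, blue); there is no depth.
- env.calibration(name): a dict with "fx", "fy", "cx", "cy" (pixels), "position" and "rotation" of the camera in the world. Camera axes: x right, y down, z forward; pixel columns grow to the right and rows downward; lengths in m; the calibration is good to about 2 mm. A picture is of the moment at which its call begins. calibration takes no time and is no camera call.
- env.close_job(): hands the job in; it is judged then, once.
The state is a dict: "time_s": time; "q": joint angles; "qvel": joint speeds; "joint_efforts": joint torques, N m; "position": TCP position; "tool_rot": TCP orientation; "ft_force": force on the tool from outside, world axes, zero at the start; "wrist_torque": the same for the moment, N m; "grip_width": finger opening in m; "gripper_force": force on a finger pad.
Only numpy, scipy, OpenCV 4.12 (cv2) and the standard library are available. Lean on these libraries where they do the work, as an engineer would, in place of code of your own. Each camera call takes 0.05 s, during which the arm holds its last target. There are 200 camera calls.

### The job

A spent staple cartridge lies on the shelf of the return box. Slide it along the shelf, without lifting it off, and push it in through the sprung flap so that the cartridge itself opens the flap, drops into the bin and the flap swings shut behind it. Do not open the flap with the gripper, and leave the two binder clips and the bottle stopper beside the box where they are.

Things in the scene. Friction and masses are not known exactly. Their poses are not given: they have to be found in the camera images.
- return_box: Grey steel return box fixed to the counter, 320 long x 140 wide x 127 high (mm). Origin at counter level on its centre line, below the slot; x points into the box (the pushing direction), z up. From x=-170 to 0 it is a flat open shelf 140 wide, top 65 above the counter. At x=-4 to 0 stands an upright plate, 127 high, with the slot. Behind it is the bin.
- slot (a point): Middle of the slot's bottom edge, at the shelf's end (box frame 0,0,65); axes as the box. The slot is 60 wide, 47 high. An upright finger pushing the cartridge can go as far as the plate's face (x=-4): the cartridge's centre is then past the shelf's end and it tips in and slides down by itself.
- guides (a point): On the shelf, midway between the narrow ends of two fixed guide rails, 8 before the slot (box frame -8,0,65). The rails, 12 high and 4 thick, stand upright on the shelf and narrow like a funnel towards the slot: about 120 apart at box x=-55, 60 apart at x=-8.
- bin (a point): Middle of the bin (box frame 75,0,8), 104 wide inside, end wall at x=147. From the shelf's end a slippery slide falls at 39 degrees to the bin floor, which is 8 above the counter from x=70 on. The roof is four steel bars across, 123 above the counter.
- flap (a joint): Aluminium flap 56 wide x 44 high x 3 thick filling the slot, hinged along its top edge 50 above the shelf, lower edge 4 above the shelf. 0 = shut (upright); grows to 1.45 rad swinging into the box (+x). A weak spring shuts it; under 1 N at its lower edge opens it. The cartridge passing under it holds it at about 1.1 rad.
- cartridge: Black plastic staple cartridge, a block 84 long (x) x 40 wide (y) x 28 high with a steel strip 16 wide along its top; 0.2 to 0.35 kg. Origin at the centre of its underside, x towards the end nearer the flap; both ends are flat. Starts flat on the shelf, its centre 105 to 120 before the slot, up to 20 off the centre line and up to 25 degrees askew.
- binder_clip_1: Copper binder clip lying on the counter beside the return box, 41 wide, 18 high, 50 long with its wire arms. Origin under its centre. Bystander.
- binder_clip_2: A second such copper binder clip, on the same side of the return box. Bystander.
- stopper: Squat brown glass bottle stopper, 48 across, 36 high, standing on the counter on the other side of the return box. Origin under its centre. Bystander.
Things that resemble listed ones, but are neither listed nor needed, are in the scene too. Several things have the shape of the cartridge; the one meant has the colours described above.

How it is judged:
By the outcome, as a careful person would: the job done as asked, in the order asked, and still so for the second after the job is handed in, with the robot touching nothing.
It also fails if it takes over 40 s, if anything falls off the work surface, if the arm or the gripper's body presses on something with over 40 N, if the wrist force passes 120 N, or if a joint passes its speed limit or range.

## Working session

There is one attempt and no reset: what is moved stays moved. The work goes in short steps, Python scripts to look and compute and a tool call to move; the robot and the scene stay as the last step left them, time stands still between calls to the robot, and variables do not carry over. Pictures are saved under pics/ and viewed, at most 10 in all, crops included, and the job is handed in when it is done.

Besides the shell and the picture viewer there is one more tool, called by a JSON object that holds its "name" and its "arguments", one argument or row to a line. jog_arm: Moves the arm, as the interface text tells. Its arguments: {"type":"object","properties":{"hand":{"type":"array"},"travel":{"type":"array"},"yaw":{"type":"array"},"grip_force":{"type":"number"}},"required":["hand","travel","yaw"]}

```bash
mkdir -p pics; python3 - <<'E'
from rig import env
import cv2
for n in("scene","top"):
    cv2.imwrite(f"pics/{n}0.png",env.get_image(n)[:,:,::-1]); c=env.calibration(n); print(n,c)
s=env.observe();print(s["time_s"],s["position"],s["tool_rot"],s["grip_width"],env.finger_overhang)
E
```

```text
scene {'fx': 397.25585923962853, 'fy': 397.25585923962853, 'cx': 253.04799165733996, 'cy': 195.2128040715636, 'position': array([ 1.23486314, -0.10957392,  0.61376379]), 'rotation': array([[ 0.12726414,  0.64097841, -0.75693495],
       [ 0.99186803, -0.08125261,  0.0979583 ],
       [ 0.00128622, -0.76324615, -0.64610654]])}
top {'fx': 411.4694203387801, 'fy': 411.4694203387801, 'cx': 247.64316935211158, 'cy': 192.74588672312973, 'position': array([ 0.51369789, -0.03868459,  0.89742135]), 'rotation': array([[ 5.38184972e-03, -9.90868533e-01,  1.34724111e-01],
       [-9.99284555e-01, -2.85438064e-04,  3.78192713e-02],
       [-3.74354705e-02, -1.34831261e-01, -9.90161157e-01]])}
0.1 [0.21290693 0.50685571 0.2477978 ] [[-9.21920153e-01  3.87379207e-01 -7.62925818e-04]
 [ 3.87379840e-01  9.21919622e-01 -1.03474865e-03]
 [ 3.02516169e-04 -1.24949772e-03 -9.99999174e-01]] 0.08497990887464871 0.017
```

View pics/scene0.png

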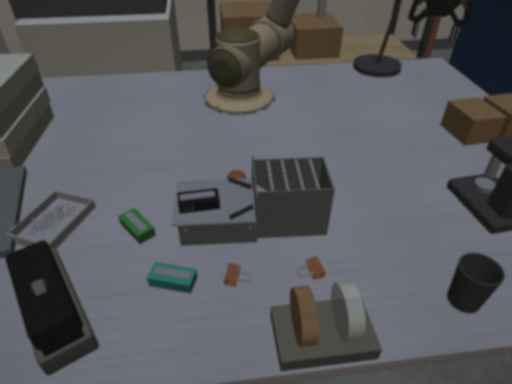

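View pics/top0.png

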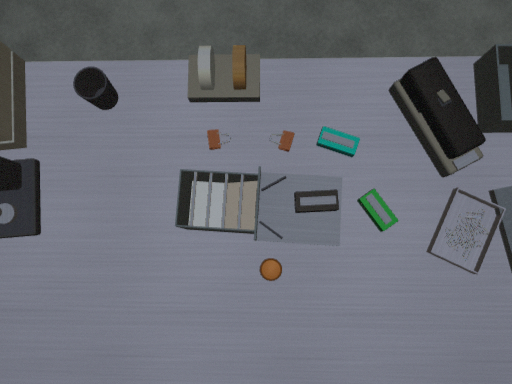

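The top view shows the shelf at about columns 257-342, rows 173-245. The black cartridge is at about (317,201) and the slot plate at column ~258. The box points to image left, which is +y. I'll enlarge that area to measure it.

```bash
python3 - <<'E'
import cv2
a=cv2.imread("pics/top0.png")[155:260,170:355]
a=cv2.convertScaleAbs(a,alpha=1.8,beta=20)
cv2.imwrite("pics/top0c.png",cv2.resize(a,None,fx=4,fy=4,interpolation=cv2.INTER_CUBIC))
E
cat > h.py <<'E'
import numpy as np
from rig import env
def px2w(n,u,v,z):
    c=env.calibration(n); d=c["rotation"]@np.array([(u-c["cx"])/c["fx"],(v-c["cy"])/c["fy"],1]); p=c["position"]
    return p+d*(z-p[2])/d[2]
E
```

```text
(no output)
```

View pics/top0c.png

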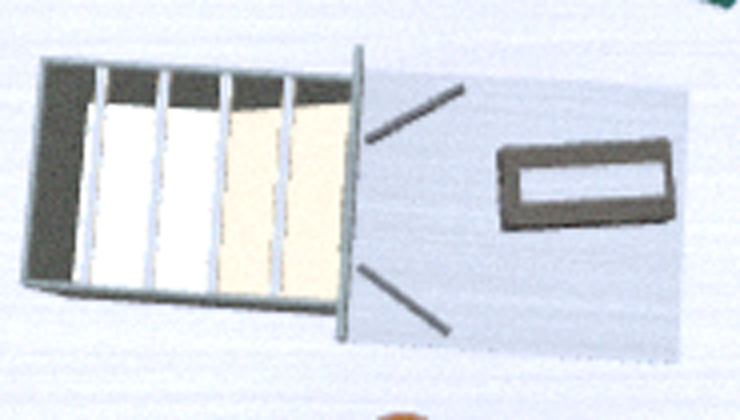

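The enlarged crop has the cartridge top corners at about (498,148), (668,138), (676,216) and (504,230). The shelf end corners are (688,90) and (680,362). The guide narrow ends are (367,142) and (361,267).

```bash
python3 - <<'E'
from h import *
f=lambda x,y,z:px2w("top",170+(x-1.5)/4,155+(y-1.5)/4,z)
P=lambda s,L,z:print(s,*[np.round(f(x,y,z)[:2]*1000,1) for x,y in L])
P("shelf end",[(688,90),(680,362)],.065)
P("plate top",[(358,46),(342,340)],.127)
P("back top",[(42,60),(24,284)],.127)
P("guides n",[(367,142),(361,267)],.077)
P("guides w",[(463,89),(448,332)],.077)
P("cart",[(498,148),(668,138),(676,218),(504,230)],.093)
P("strip",[(520,167),(663,161),(665,200),(523,204)],.093)
P("clips",[((214-170)*4,(139-155)*4),((287-170)*4,(141-155)*4)],.01)
# fit box: shelf end mid + guides
S=np.mean([f(688,90,.065),f(680,362,.065)],0)[:2];W=np.mean([f(463,89,.077),f(448,332,.077)],0)[:2];N=np.mean([f(367,142,.077),f(361,267,.077)],0)[:2]
B=np.mean([f(42,60,.127),f(24,284,.127)],0)[:2];T=np.mean([f(358,46,.127),f(342,340,.127)],0)[:2]
# LSQ rigid fit of centre-line points
X=np.array([-170,-55,-8,-2,148.])/1e3;Q=np.array([S,W,N,T,B])
A=[];b=[]
for x,q in zip(X,Q): A+=[[1,0,x,0],[0,1,0,x]];b+=list(q)
r=np.linalg.lstsq(np.array(A),np.array(b),rcond=None)[0]
yaw=np.arctan2(r[3],r[2]);print("origin",r[:2],"dir",np.degrees(yaw),np.hypot(r[2],r[3]),"res",np.round((np.array(A)@r-b)*1000,1))
R=np.array([[np.cos(yaw),-np.sin(yaw)],[np.sin(yaw),np.cos(yaw)]])
for C in([(498,148),(668,138),(676,218),(504,230)],[(520,167),(663,161),(665,200),(523,204)]):
    c=np.array([f(*p,.093)[:2] for p in C]);l=(c-r[:2])@R;d=(c[0]+c[3]-c[1]-c[2])/2
    print("cart box frame",np.round(l*1000,1).tolist(),l.mean(0),c.mean(0),"yaw",np.degrees(np.arctan2(d[1],d[0])))
E
```

```text
shelf end [ 659.1 -198.2] [ 521.7 -190.8]
plate top [669.7 -30.9] [530.5 -23.7]
back top [663.2 120.5] [556.  126.1]
guides n [630.7 -35. ] [567.8 -32. ]
guides w [657.7 -83.3] [535.8 -75.1]
cart [625.4 -99.4] [ 630.4 -182.5] [ 591.  -185.5] [ 585. -102.]
strip [ 616.  -110.1] [ 619.  -179.8] [ 599.8 -180.3] [ 597.7 -111.3]
clips [755.9  71.6] [750.6 -90.3]
origin [ 0.60026564 -0.02485725] dir 86.53182165019624 1.0006838927015422 res [-0.4 -0.2  0.2 -0.6  0.6  0.7  0.   0.4 -0.4 -0.4]
cart box frame [[-72.9, -29.6], [-155.5, -39.6], [-160.9, -0.5], [-77.9, 10.6]] [-0.11680258 -0.01476431] [ 0.60793704 -0.14233906] yaw 93.7766242486505
cart box frame [[-84.1, -20.9], [-153.5, -28.1], [-155.2, -9.0], [-86.5, -2.7]] [-0.11984688 -0.01514779] [ 0.60813566 -0.14540099] yaw 92.09119838537303
```

Box-frame result: the cartridge centre is at (-117,-15) mm with about +7° of yaw. Its long axis points almost at the slot, so I'll push along that axis with nearly shut fingers placed across its back end.

{"name": "jog_arm", "arguments": {
  "hand": [0.01,0.01,0.01,0.01,0.01],
  "travel": [
    [0.0266,-0.0479,0],
    [0.0266,-0.0479,0],
    [0.0266,-0.0479,0],
    [0.0266,-0.0479,0],
    [0.0266,-0.0479,0]
  ],
  "yaw": [-0.0741,-0.0741,-0.0741,-0.0741,-0.0741]
}}

```text
time_s: 0.72
position: [0.3465, 0.2659, 0.2482]
tool_rot: [[-0.718, 0.697, -0.0], [0.697, 0.718, -0.0], [0.0, -0.0, -1.0]]
ft_force: [0.9, 0.3, -0.2]
grip_width: 0.0102
gripper_force: 0.0
```

{"name": "jog_arm", "arguments": {
  "hand": [0.01,0.01,0.01,0.01,0.01],
  "travel": [
    [0.0266,-0.0479,0],
    [0.0266,-0.0479,0],
    [0.0266,-0.0479,0],
    [0.0266,-0.0479,0],
    [0.0266,-0.0479,0]
  ],
  "yaw": [-0.0741,-0.0741,-0.0741,-0.0741,-0.0741]
}}

```text
time_s: 1.35
position: [0.4796, 0.0263, 0.2482]
tool_rot: [[-0.416, 0.909, -0.0], [0.909, 0.416, 0.0], [0.0, -0.0, -1.0]]
ft_force: [0.2, -0.1, 0.1]
grip_width: 0.0101
gripper_force: 0.0
```

{"name": "jog_arm", "arguments": {
  "hand": [0.01,0.01,0.01,0.01,0.01],
  "travel": [
    [0.0266,-0.0479,0],
    [0.0266,-0.0479,0],
    [0.0266,-0.0479,0],
    [0.0266,-0.0479,0],
    [0.0266,-0.0479,0]
  ],
  "yaw": [-0.0741,-0.0741,-0.0741,-0.0741,-0.0741]
}}

```text
time_s: 1.98
position: [0.6126, -0.2131, 0.2479]
tool_rot: [[-0.059, 0.998, -0.001], [0.998, 0.059, 0.0], [0.001, -0.001, -1.0]]
ft_force: [0.3, 0.7, 0.6]
grip_width: 0.0099
gripper_force: 0.0
```

{"name": "jog_arm", "arguments": {
  "hand": [0.01,0.01,0.01,0.01,0.01],
  "travel": [
    [0,0,-0.04],
    [0,0,-0.04],
    [0,0,-0.04],
    [0,0,-0.0375],
    [0,0,0]
  ],
  "yaw": [0,0,0,0,0]
}}

```text
time_s: 2.6
position: [0.6108, -0.2108, 0.088]
tool_rot: [[-0.061, 0.998, -0.006], [0.998, 0.061, 0.003], [0.004, -0.005, -1.0]]
ft_force: [-0.1, 0.4, 1.0]
grip_width: 0.0102
gripper_force: 0.0
```

```bash
python3 - <<'E'
from rig import env
import cv2
def c(n,r0,r1,c0,c1,k):
    a=cv2.convertScaleAbs(env.get_image(n)[r0:r1,c0:c1,::-1],alpha=1.6,beta=20)
    return cv2.resize(a,(k,k*(r1-r0)//(c1-c0)),interpolation=cv2.INTER_CUBIC)
cv2.imwrite("pics/p1.png",cv2.vconcat([c("top",165,255,170,360,600),c("scene",145,245,160,345,600)[:310]]))
E
```

```text
(no output)
```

View pics/p1.png

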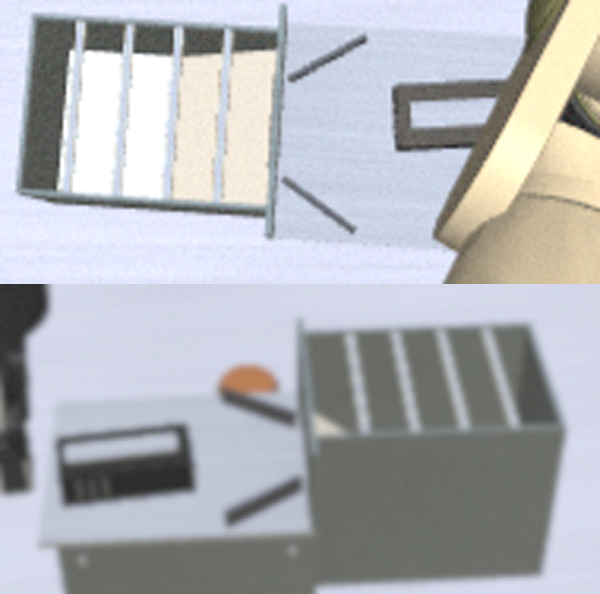

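The picture shows the fingers just behind the shelf edge and level with the cartridge. They are about 15 mm short of its back end, in line with it, and their tips are just above the shelf. Pushing now.

{"name": "jog_arm", "arguments": {
  "hand": [0.01,0.01,0.01,0.01,0.01],
  "travel": [
    [-0.0007,0.012,0],
    [-0.0007,0.012,0],
    [-0.0007,0.012,0],
    [-0.0007,0.012,0],
    [-0.0007,0.012,0]
  ],
  "yaw": [0,0,0,0,0]
}}

```text
time_s: 3.32
position: [0.6085, -0.1506, 0.091]
tool_rot: [[-0.062, 0.998, 0.0], [0.998, 0.062, -0.0], [-0.0, 0.0, -1.0]]
ft_force: [0.4, -2.4, 1.2]
grip_width: 0.01
gripper_force: 0.9
```

```bash
python3 - <<'E'
from rig import env
import cv2
def c(n,r0,r1,c0,c1,k):
    a=cv2.convertScaleAbs(env.get_image(n)[r0:r1,c0:c1,::-1],alpha=1.6,beta=20)
    return cv2.resize(a,(k,k*(r1-r0)//(c1-c0)),interpolation=cv2.INTER_CUBIC)
cv2.imwrite("pics/p2.png",cv2.vconcat([c("top",165,255,170,360,600),c("scene",145,245,160,345,600)[:310]]))
E
```

```text
(no output)
```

View pics/p2.png

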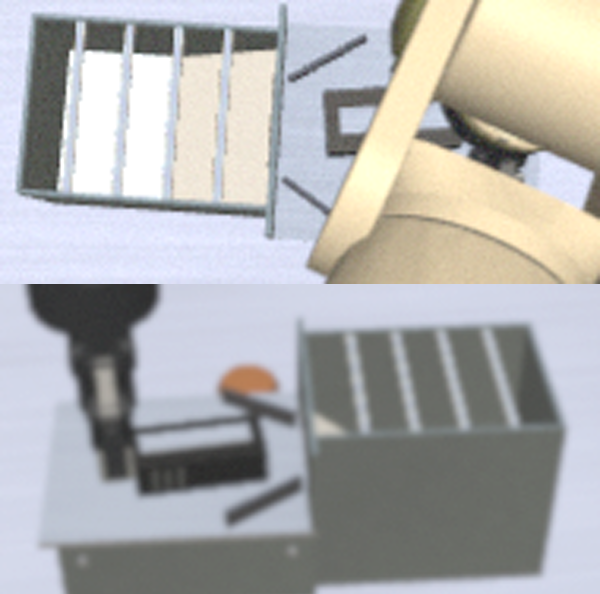

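The cartridge is moving squarely ahead of the fingers towards the funnel's middle; its front edge is at crop column ~325. Next I push on and straighten gently.

{"name": "jog_arm", "arguments": {
  "hand": [0.01,0.01,0.01,0.01,0.01],
  "travel": [
    [-0.0012,0.011,0],
    [-0.0012,0.011,0],
    [-0.0012,0.011,0],
    [-0.0012,0.011,0],
    [-0.0012,0.011,0]
  ],
  "yaw": [-0.015,-0.015,-0.015,-0.015,-0.015]
}}

```text
time_s: 4.05
position: [0.6024, -0.0957, 0.0908]
tool_rot: [[0.014, 1.0, -0.0], [1.0, -0.014, -0.0], [-0.0, -0.0, -1.0]]
ft_force: [0.1, -2.1, -0.6]
grip_width: 0.0101
gripper_force: 0.9
```

```bash
python3 - <<'E'
from rig import env
import cv2
def c(n,r0,r1,c0,c1,k):
    a=cv2.convertScaleAbs(env.get_image(n)[r0:r1,c0:c1,::-1],alpha=1.6,beta=20)
    return cv2.resize(a,(k,k*(r1-r0)//(c1-c0)),interpolation=cv2.INTER_CUBIC)
cv2.imwrite("pics/p3.png",cv2.vconcat([c("top",165,255,170,360,600),c("scene",145,245,160,345,600)[:310]]))
E
```

```text
(no output)
```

View pics/p3.png

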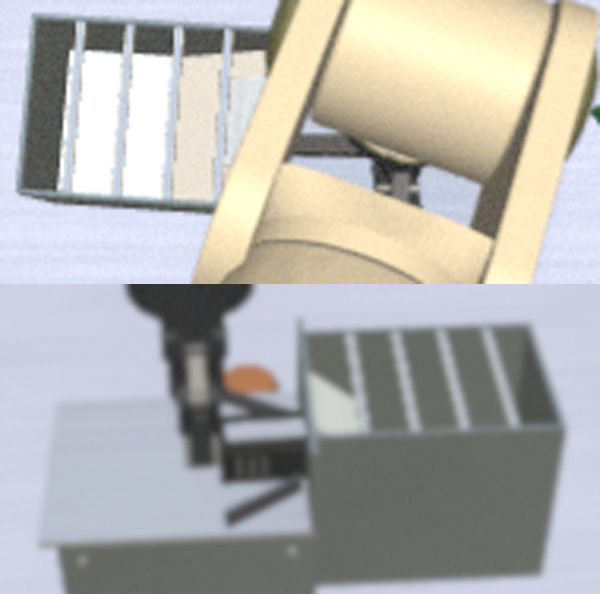

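The cartridge is between the rails with its nose in the slot, and the flap is swinging open (pale flap visible at ~(335,400)). The remaining push is about 53 mm, straight along the box.

{"name": "jog_arm", "arguments": {
  "hand": [0.01,0.01,0.01,0.01,0.01],
  "travel": [
    [0,0.008,0],
    [0,0.008,0],
    [0,0.008,0],
    [0,0.008,0],
    [0,0.008,0]
  ],
  "yaw": [0,0,0,0,0]
}}

```text
time_s: 4.78
position: [0.6024, -0.0555, 0.0907]
tool_rot: [[0.013, 1.0, -0.0], [1.0, -0.013, 0.001], [0.001, -0.0, -1.0]]
ft_force: [0.1, 0.1, 1.1]
grip_width: 0.0103
gripper_force: 0.0
```

{"name": "jog_arm", "arguments": {
  "hand": [0.01,0.01,0.01,0.01,0.01],
  "travel": [
    [0,0.006,0],
    [0,0.005,0],
    [0,0.002,0],
    [0,0,0],
    [0,0,0]
  ],
  "yaw": [0,0,0,0,0]
}}

```text
time_s: 5.4
position: [0.6026, -0.0435, 0.0908]
tool_rot: [[0.014, 1.0, 0.0], [1.0, -0.014, 0.0], [0.0, 0.0, -1.0]]
ft_force: [-0.8, -0.2, -0.2]
grip_width: 0.01
gripper_force: 0.0
```

{"name": "jog_arm", "arguments": {
  "hand": [0.01,0.01,0.01,0.01,0.01],
  "travel": [
    [0,-0.03,0],
    [0,-0.04,0],
    [0,-0.05,0],
    [0,-0.05,0.02],
    [0,-0.05,0.04]
  ],
  "yaw": [0,0,0,0,0]
}}

```text
time_s: 6.02
position: [0.6018, -0.2637, 0.1492]
tool_rot: [[0.014, 1.0, -0.003], [1.0, -0.014, 0.002], [0.002, -0.003, -1.0]]
ft_force: [1.1, -0.1, 0.6]
grip_width: 0.0097
gripper_force: 0.0
```

{"name": "jog_arm", "arguments": {
  "hand": [0.01,0.01,0.01,0.01,0.01],
  "travel": [
    [-0.02,-0.03,0.05],
    [-0.04,-0.03,0.03],
    [-0.04,-0.03,0],
    [-0.02,0,0],
    [0,0,0]
  ],
  "yaw": [0,0,0,0,0]
}}

```text
time_s: 6.65
position: [0.4817, -0.3526, 0.2302]
tool_rot: [[0.015, 1.0, 0.0], [1.0, -0.015, 0.0], [0.0, 0.0, -1.0]]
ft_force: [0.1, -0.0, -0.5]
grip_width: 0.01
gripper_force: 0.0
```

```bash
python3 - <<'E'
from rig import env
import cv2
def c(n,r0,r1,c0,c1,k):
    a=cv2.convertScaleAbs(env.get_image(n)[r0:r1,c0:c1,::-1],alpha=1.6,beta=20)
    return cv2.resize(a,(k,k*(r1-r0)//(c1-c0)),interpolation=cv2.INTER_CUBIC)
cv2.imwrite("pics/p4.png",cv2.vconcat([c("top",125,285,170,360,500)[:270],c("top",195,285,170,360,500)[:20],c("scene",145,285,160,345,500)[:300]]))
E
```

```text
(no output)
```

View pics/p4.png

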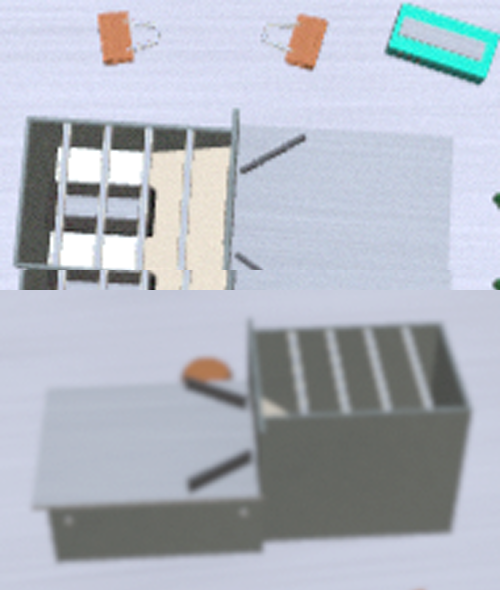

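The cartridge lies in the bin at about (100,210) in the top view, and the flap is shut. The clips and stopper haven't moved, and the arm is clear.

```bash
python3 -c "
from rig import env
print(env.close_job())"
```

```text
the job is handed in; nothing more can be done
None
```

The cartridge was slid along the shelf and pushed through the flap into the bin; the final pictures show the flap shut behind it and the clips and stopper where they were, and the job is handed in (no verdict returned).

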